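# Shut and lock the sample transport case

## Robot

A 6-joint arm with a two-finger parallel gripper is mounted at the origin on a cart in front of the work surface, level with it; the furniture and walls round the work are solid. World frame = base frame: x ahead of the robot, y to its left, z up, the work surface at z = 0. Lengths are in mm, angles in rad, forces in N, time in s.
With the tool pointing down it reaches from about 250 to 775 mm from the base axis. Payload 8.9 kg.
Tool frame: the origin (TCP) lies between the finger pads; the fingertips stand 14 mm ahead of it and the grasp point (between the pads) lies 5 mm behind it; x points along the fingers, y is the direction in which the jaws open and shut, and the axes are right-handed (so a half turn about x gives the same grasp; the last joint's range is limited). The gripper opens to 85 mm and grips with 20 to 120 N. Pads are 22 mm wide; open, the fingers measure 114 mm over their backs; the gripper's body (76 mm by 85 mm) begins 54 mm behind the grasp point. The pads swing forward as they close: fully open they stand 13 mm farther back than shut.
Start: joints at [1.108, 0.291, -0.153, 1.127, 0, 1.431], TCP at [167.034, 497.718, 245.305] pointing down, gripper open.
Joint ranges: [-2.52, 2.52], [-0.91, 1.74], [-1.3, 1.37], [-1.96, 2.02], [-1.52, 1.47], [-3.14, 3.14]. Speed limits (rad/s): [2.22, 2.22, 2.79, 3.14, 3.14, 3.14].

## Interface

Orientations are given as a unit quaternion [x, y, z, w].
In Python, from workcell import get_obs, capture, sign_off gives the robot as it stands. The module is installed in compiled form; this text tells all that it offers.
- The arm moves only by the shell command python3 -m inch 'ROWS' [FORCE]. ROWS is JSON, a list of rows, each a list of 5 numbers: the opening in per cent of the stroke, from 0 (shut) to 100 (fully open), then the shift along the tool's x, y, z in m, then the turn about the tool's x in degrees. In form: [[gripper, tx, ty, tz, twist], ...]. A call has exactly 8 rows; each row shifts and turns the commanded pose from where the row before left it, along the tool's axes as they then stand; what a row does not reach is not made up. A row lasts 1/10 s, in which the tool goes at most 50 mm and 8.59 degrees, less where a joint would pass 70% of its speed; a pose out of reach is approached as far as the arm can. A call is refused whole if a number of a shift passes 0.05 or a number of a turn 8.59, either way. A call with a gripper value outside its range is refused whole. The fingers move at their own pace and stop on an object; FORCE is the grip in N (left out, the last holds). Time passes only in rows, so rows that do not move let the fingers close, or fill a call up. It gives the time, the measured TCP pose, the force and the opening at its end, in the units of the state.
- get_obs(): the state, without advancing time (a new reading comes with each control period).
- capture(name): name is "scene" or "top" or "wrist"; returns a dict with "img" (480x640x3 uint8, red, green, blue), "fx", "fy", "cx", "cy" (pixels), "view" (4x4, takes a point from world to camera coordinates). Camera axes: x right, y up, looking along -z (the intrinsics and any distortion apply to the point x, -y, -z); pixel columns grow to the right and rows downward; lengths in mm; the calibration is good to about 2 mm. A picture is of the moment at which its call begins. There is no depth.
- sign_off(): hands the job in, once; it reports no verdict.
The state is a dict: "t": time; "q": joint angles; "joint_vel": joint speeds; "tau": joint torques, N m; "ee_pos": TCP position; "ee_rot": TCP orientation; "wrist_force": force on the tool from outside, world axes, zero at the start; "wrist_torque": the same for the moment, N m; "grip_width": finger opening in mm.
Only numpy, scipy, OpenCV 4.12 (cv2) and the standard library are available. Lean on these libraries where they do the work, as an engineer would, in place of code of your own. Each camera call takes 0.05 s, during which the arm holds its last target. There are 200 camera calls.

## Task

The courier is coming: swing the lid of the sample transport case down onto its rubber seal and lock it. Press the lid down against the seal, pinch both orange tabs of the knob and turn it clockwise, under the pressure, from the white mark to its stop at the orange mark, then let go so that the tabs spring out and the lid stays held down. Be gentle: do not crush the tabs or the seal, do not force the knob, and leave the cup, the bottle and the marker beside the case standing or lying where they are.

Things in the scene. Friction and masses are not known exactly. Their poses are not given: they have to be found in the camera images.
- case: Light grey open plastic case 170 x 240 mm, rim 100 mm above the desk, fixed on the desk, with sample tubes standing in foam inside. Origin: centre of its underside; x points from its front (orange diamond and paper label on it) to its rear (hinges), y along its width, z up.
- hinge_line (a point): Centre of the lid's hinge line, on the rear rim: 85 mm behind the case's centre and 100 mm above its underside. The line runs along the case's y axis.
- lid (a joint): Opening angle of the dark blue lid, rad: 0 is level on the bare rim (top face 114 mm above the desk), larger is more open, at most 1.25. Stiff hinge: the lid stays where it is left and takes 1 to 3 N at its front edge to swing down, until it meets the seal. The lid is 172 mm from hinge to front edge, 244 mm wide, 14 mm thick.
- lid_edge (a point): Point on the lid's top face, in the middle of its width, 160 mm from the hinge line (12 mm from the front edge); moves with the lid.
- seal: Black rubber seal round the rim, proud of it by an unknown height, more at the front. The lid meets it somewhere between 0.105 and 0.04 rad. From there it resists with about 3 N at the knob, and 3.5 N more for each mm the knob goes down, so never push the lid to a set angle: go by force. Over 23 N on the seal (19 N on the knob) crushes it. Origin: on the hinge line, mid-width.
- knob_grip (a point): On the knob's axis at the middle height of the tabs; 120 mm from the hinge line, mid-width, 24.5 mm above the lid's top face (lid shut: 138.5 mm above the desk). The knob's black skirt is a disc 68 mm across that turns with it, top face 13 mm below this point; fingertips may press on it. Hub above it 25 x 31 mm, top 17 mm above this point.
- knob (a joint): Turn of the knob, rad, positive clockwise from above. 0 is open: the tabs lie front and rear on the case's x axis, at the white marks. The lock notch lies at 1.25 (orange marks), the solid stop at 1.31. In both places the sprung tabs catch in notches and block the knob; between, it turns freely (about 0.05 N m) while both tabs are pinched.
- striker: Steel catch inside the front wall, set to suit the seal's height. A flat cam under the lid turns with the knob and must pass under its lip. With the lid too high the cam hits the lip's side at 0.5 to 0.6 rad and the knob stops: turn back, press harder. 12 to 16 N down on the knob lets it pass. Over 35 N on the striker (0.9 N m on the blocked knob) bends it. Origin: on the hinge line, mid-width.
- tab_rear (a joint): Travel of the tab at the rear of the knob (knob at 0), m: 0 is sprung out, 0.0056 fully in; it frees the knob from 0.004 on. Between the notches a released tab rides on the ring at about 0.0035.
- tab_front (a joint): The same for the tab at the front of the knob (knob at 0).
- tab_rear_face: Orange ribbed finger tab 20 mm wide, 23 mm high, at the rear of the knob (knob at 0). The tabs' outer faces are 38 mm apart sprung out, 27 mm pinched in. Each takes 4 N to start and 10 N to go fully in; over 60 N crushes it. Origin on the knob's axis, level with the lid's top face; x outward through the tab, z up the knob's axis.
- tab_front_face: The same, at the front of the knob.
- sample_cup: Loose sample cup with orange screw cap, 62 mm across, 69 mm high, to the left of the case. Origin: centre of its underside.
- amber_bottle: Loose amber dropper bottle with white cap, 36 mm across, 81 mm high, to the right of the case. Origin: centre of its underside.
- red_marker: Loose red marker pen, 120 mm long, 16 mm thick, lying in front of the case. Origin: centre of its underside.

How it is judged:
By the outcome, as a careful person would: the job done as asked, in the order asked, and still so for the second after the job is handed in, with the robot touching nothing.
It also fails if it takes over 53 s, if anything falls off the work surface, if the arm or the gripper's body presses on something with over 40 N, if the wrist force passes 120 N, or if a joint passes its speed limit or range.

## Working session

There is one attempt and no reset: what is moved stays moved. The work goes in short steps, Python scripts to look and compute and a shell command to move; the robot and the scene stay as the last step left them, time stands still between calls to the robot, and variables do not carry over. Pictures are saved under pics/ and viewed, about 8 in all and at most 12, crops included, and the job is handed in when it is done.

```bash
mkdir -p pics; ls; python3 - <<'E'
from workcell import *
import cv2,numpy as np
np.set_printoptions(precision=3,suppress=True)
o=get_obs();print(o)
for n in("scene","top"):
    c=capture(n);cv2.imwrite(f"pics/{n}0.png",c["img"][:,:,::-1]);print({k:(v if k!="view" else np.array(v)) for k,v in c.items() if k!="img"})
E
```

```text
pics
{'t': 0.0, 'q': array([ 1.108,  0.291, -0.154,  1.127, -0.   ,  1.432]), 'joint_vel': array([-0.001,  0.001,  0.   ,  0.001, -0.   , -0.   ]), 'tau': array([  0.001, -53.714,  33.137,   0.016,   0.   ,   0.   ]), 'ee_pos': array([166.854, 497.336, 244.732]), 'ee_rot': array([ 0.114,  0.698, -0.114,  0.698]), 'wrist_force': array([1.096, 0.92 , 0.179]), 'wrist_torque': array([ 0.011, -0.025,  0.037]), 'grip_width': 85.2350426799125}
{'fx': 474.3578315263477, 'fy': 474.3578315263477, 'cx': 320.79403162957414, 'cy': 245.71350735246355, 'view': array([[   -0.761,     0.648,    -0.016,   402.491],
       [   -0.459,    -0.521,     0.719,   185.138],
       [    0.458,     0.555,     0.695, -1252.615],
       [    0.   ,     0.   ,     0.   ,     1.   ]])}
{'fx': 501.4285210323051, 'fy': 501.4285210323051, 'cx': 311.48202134745054, 'cy': 240.06693567770503, 'view': array([[   0.016,   -1.   ,   -0.013,   28.236],
       [   0.985,    0.014,    0.172, -542.984],
       [  -0.172,   -0.016,    0.985, -925.684],
       [   0.   ,    0.   ,    0.   ,    1.   ]])}
```

View pics/scene0.png

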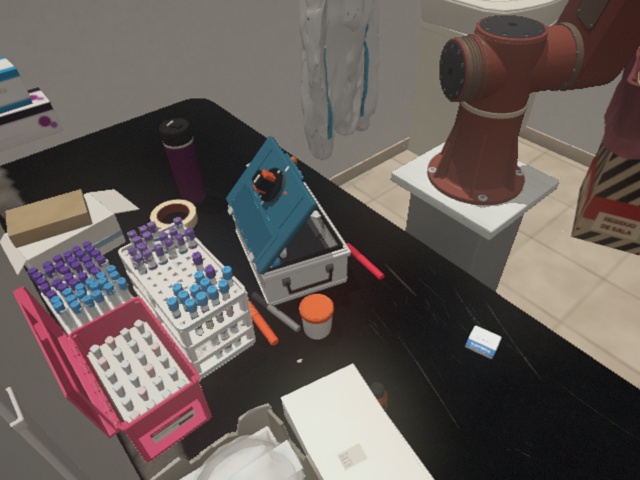

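View pics/top0.png

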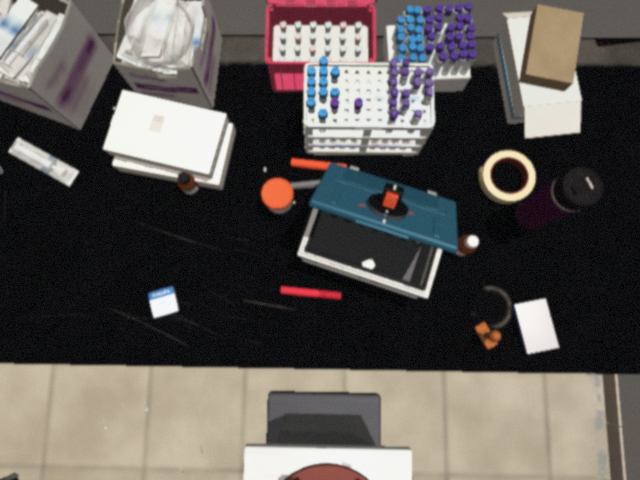

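The scene view shows the lid open with the knob facing the robot. In the top view the case is near (370,245), the cup at (278,195), the bottle at (468,243) and the marker at (310,293). I'll crop the top view for the corners.

```bash
python3 - <<'E'
import cv2
i=cv2.imread("pics/top0.png")[150:300,290:490]
cv2.imwrite("pics/c1.png",cv2.resize(i,None,fx=4,fy=4,interpolation=cv2.INTER_CUBIC))
E
```

```text
(no output)
```

View pics/c1.png

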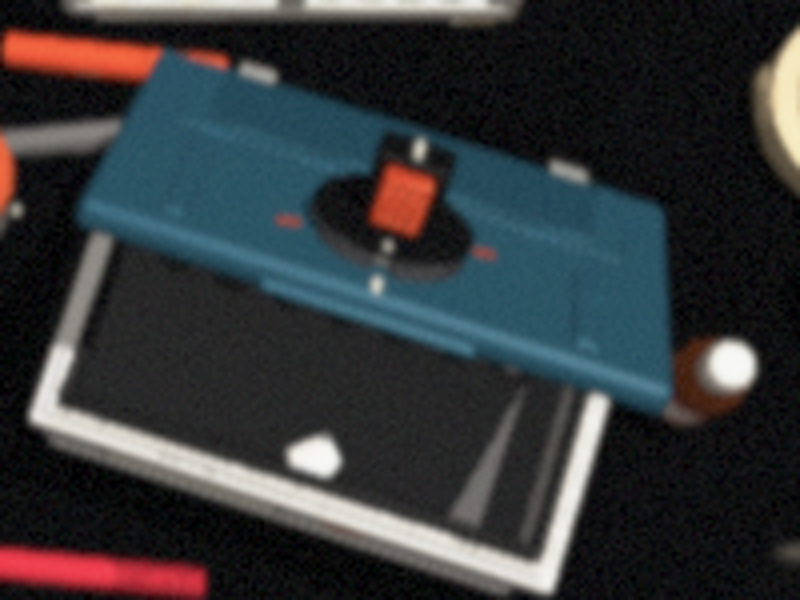

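The crop shows the front rim corners at about (297.5,254.5) and (427.5,298) in the full image. The lid's front top corners are at about (310,203) and (457,247), and the hinge tabs at (354.5,168) and (432,193).

```bash
cat > h.py <<'E'
import numpy as np,cv2
from workcell import *
np.set_printoptions(precision=2,suppress=True)
def ray(c,u,v):
    V=np.array(c["view"]);R=V[:3,:3];d=R.T@np.array([(u-c["cx"])/c["fx"],-(v-c["cy"])/c["fy"],-1]);return -R.T@V[:3,3],d
def onz(c,u,v,z):
    o,d=ray(c,u,v);return o+d*(z-o[2])/d[2]
def proj(c,p):
    V=np.array(c["view"]);q=V[:3,:3]@np.asarray(p,float)+V[:3,3];return np.array([c["cx"]-c["fx"]*q[0]/q[2],c["cy"]+c["fy"]*q[1]/q[2]])
E
cat > a.py <<'E'
from h import *
from scipy.optimize import least_squares
ct=capture("top");cs=capture("scene")
L=onz(ct,297.5,254.5,100);R=onz(ct,427.5,298,100);print(L,R,np.linalg.norm(L-R))
y=(L-R);y[2]=0;y/=np.linalg.norm(y);x=np.array([y[1],-y[0],0])
def pt(p,a,s,w,h):  # lid point
    cx,cy,th=p;x=np.array([np.cos(th),np.sin(th),0]);y=np.array([-x[1],x[0],0]);z=np.array([0,0,1])
    H=np.array([cx,cy,100])+85*x
    f=-x*np.cos(a)+z*np.sin(a);n=x*np.sin(a)+z*np.cos(a)
    return H+f*s+y*w+n*h
px=dict(L=(297.5,254.5),R=(427.5,298),fl=(310,205),fr=(457,248.5),wf=(384,221.3),wr=(394.8,187))
def res(v):
    p=v[:3];a=v[3];x=np.array([np.cos(p[2]),np.sin(p[2]),0]);y=np.array([-x[1],x[0],0]);C=np.array([p[0],p[1],100])
    P=[C-85*x+120*y,C-85*x-120*y,pt(p,a,172,122,14),pt(p,a,172,-122,14)]
    return np.concatenate([proj(ct,q)-np.array(px[k]) for q,k in zip(P,["L","R","fl","fr"])])
C=(L+R)/2+85*x
s=least_squares(res,[C[0],C[1],np.arctan2(x[1],x[0]),0.9]);print(s.x,s.fun)
p=s.x[:3];a=s.x[3]
for n,q in dict(hinge=pt(p,a,0,0,0),edge=pt(p,a,160,0,14),knob=pt(p,a,120,0,38.5),shutknob=pt(p,0,120,0,38.5)).items():print(n,q,proj(ct,q),proj(cs,q))
for n,u,z in(("cup",(278,193),69),("bottle",(473,241),81),("markL",(281,291),16),("markR",(341,296),16)):print(n,onz(ct,*u,z))
E
python3 a.py
```

```text
[506.2   60.61 100.  ] [ 430.78 -174.1   100.  ] 246.52720907805445
[549.91 -82.31  -0.3    0.85] [ 1.81  1.44 -1.04 -1.6  -2.04 -1.56  1.36  1.66]
hinge [ 631.21 -107.1   100.  ] [388.87 189.34] [246.61 234.27]
edge [539.69 -79.2  229.  ] [383.11 222.98] [286.97 169.41]
knob [582.61 -92.29 215.33] [389.9  198.89] [264.98 181.3 ]
shutknob [516.43 -72.11 138.5 ] [372.56 246.61] [301.17 203.64]
cup [630.03 102.12  69.  ]
bottle [ 539.01 -265.24   81.  ]
markL [445.27  95.28  16.  ]
markR [437.27 -22.91  16.  ]
```

```bash
cat >> a.py <<'E'
print("--")
from scipy.spatial.transform import Rotation as Ro
def blobs(c,box):
    hsv=cv2.cvtColor(c["img"],cv2.COLOR_RGB2HSV);m=cv2.inRange(hsv,(0,150,110),(14,255,255))
    k=np.zeros_like(m);u0,v0,u1,v1=box;k[v0:v1,u0:u1]=m[v0:v1,u0:u1]
    n,l,st,ce=cv2.connectedComponentsWithStats(k);return [(st[i,4],ce[i].round(1),st[i,:4]) for i in range(1,n) if st[i,4]>8]
print(blobs(ct,(365,175,420,225)));print(blobs(cs,(240,150,300,205)))
q=pt(p,a,139,0,38.5);print(proj(ct,q),proj(cs,q))
o=get_obs();R0=Ro.from_quat(o["ee_rot"]).as_matrix();print(R0);print("yaw tool y",np.degrees(np.arctan2(R0[1,1],R0[0,1])))
E
python3 a.py|sed -n '/--/,$p'
```

```text
--
[(np.int32(205), array([390.3, 199.5]), array([383, 191,  16,  18], dtype=int32))]
[(np.int32(17), array([293.5, 158.5]), array([291, 156,   5,   6], dtype=int32)), (np.int32(95), array([268.1, 174.9]), array([261, 170,  15,  11], dtype=int32)), (np.int32(11), array([256.3, 188.2]), array([254, 185,   7,   7], dtype=int32))]
[388.92 203.97] [270.68 173.39]
[[-0.    0.32  0.95]
 [-0.    0.95 -0.32]
 [-1.   -0.   -0.  ]]
yaw tool y 71.44530915882315
```

```bash
python3 - <<'E'
import cv2
i=cv2.imread("pics/scene0.png")[130:310,215:395]
cv2.imwrite("pics/c2.png",cv2.resize(i,None,fx=3.3,fy=3.3,interpolation=cv2.INTER_CUBIC))
E
```

```text
(no output)
```

View pics/c2.png

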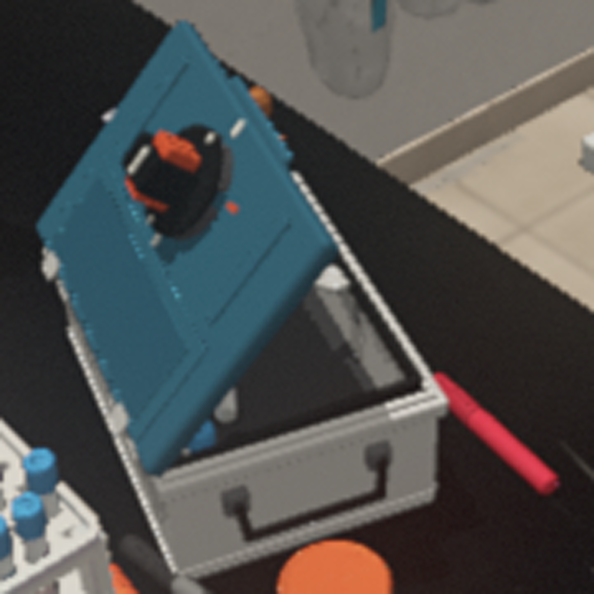

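The scene crop shows the lid's front corners at about (316.5,202.7) left and (270,136.7) right in full pixels. The front-left rim corner is at (350.5,251.2). I'll fit both views together.

```bash
cat > b.py <<'E'
exec(open("a.py").read().split("px=dict")[0].replace("print(","(lambda *k:0)("))
obs=[(ct,"rim",1,297.5,254.5),(ct,"rim",-1,427.5,298),(cs,"rim",1,350.5,251.2),
 (ct,"lid",1,310,204),(ct,"lid",-1,457,248),(cs,"lid",1,316.5,202.7),(cs,"lid",-1,270,136.7)]
def res2(v):
    p=v[:3];a=v[3];r=[]
    for c,k,w,u,vv in obs:
        q=pt(p,0,170,w*120,0) if k=="rim" else pt(p,a,172,w*122,14)
        r.append(proj(c,q)-[u,vv])
    q=pt(p,a,0,0,0)
    return np.concatenate(r)
s=least_squares(res2,[550,-82,-.3,.85],loss="soft_l1");print(s.x);print(res2(s.x).reshape(-1,2))
p=s.x[:3];a=s.x[3]
for w in(1,-1):print("tabs",w,[proj(c,pt(p,a,120+19*w,0,38.5)) for c in(ct,cs)])
for w,u in((64,(354.5,168)),(-64,(432,193))):print("hinge tab",u,proj(ct,pt(p,0,0,w,0)))
for n,q in dict(hinge=pt(p,a,0,0,0),edge=pt(p,a,155,55,14),knob=pt(p,a,120,0,38.5),knob06=pt(p,0.06,120,0,38.5)).items():print(n,q)
E
python3 b.py
```

```text
[551.26 -80.41  -0.29   0.84]
[[ 0.82  0.83]
 [-2.   -2.46]
 [-1.41 -2.62]
 [-3.37 -0.87]
 [-0.02  1.55]
 [ 0.24 -0.11]
 [-0.43 -2.61]]
tabs 1 [array([387.57, 203.48]), array([270.99, 174.18])]
tabs -1 [array([389.54, 193.46]), array([259.6, 189.9])]
hinge tab (354.5, 168) [354.86 178.62]
hinge tab (432, 193) [420.94 198.67]
hinge [ 632.61 -105.05  100.  ]
edge [559.65 -25.49 224.87]
knob [583.51 -90.18 215.11]
knob06 [520.18 -71.   145.63]
```

```bash
python3 -m inch '[[0,-0.01,0,0,-8.5],[0,-0.01,0,0,-8.5],[0,-0.01,0,0,-8.5],[0,-0.01,0,0,-8.5],[0,-0.01,0,0,-8.5],[0,-0.01,0,0,-8.5],[0,-0.01,0,0,-8.5],[0,-0.01,0,0,-8.5]]' 20
cat > st.py <<'E'
import sys
from h import *
from scipy.spatial.transform import Rotation as Ro
o=get_obs();R=Ro.from_quat(o["ee_rot"]).as_matrix()
print("t",o["t"],"q",o["q"],"pos",o["ee_pos"],"yaw",np.degrees(np.arctan2(R[1,1],R[0,1])),"F",o["wrist_force"],"T",o["wrist_torque"],"w",o["grip_width"])
if len(sys.argv)>3: print("tool shift",R.T@(np.array([float(v) for v in sys.argv[1:4]])-o["ee_pos"]))
E
python3 st.py 565 -27 300
```

```text
t: 1.2
ee_pos: [167.0, 497.7, 325.7]
ee_rot: [-0.298, 0.641, 0.298, 0.641]
wrist_force: [0.1, -0.8, 0.8]
grip_width: -0.1
t 1.2 q [1.11 0.26 0.02 1.33 0.   0.24] pos [167.   497.68 325.72] yaw 139.79751221602803 F [ 0.1  -0.77  0.76] T [-0.03 -0.    0.03] w -0.14470202012321778
tool shift [  25.71 -642.66 -143.83]
```

```bash
python3 -m inch '[[0,0,0,0,-7.8],[0,0,0,0,-7.8],[0,0,0,0,-7.7],[0,0,-0.034,-0.024,0],[0,0,-0.034,-0.024,0],[0,0,-0.034,-0.024,0],[0,0,-0.034,-0.024,0],[0,0,-0.034,-0.024,0]]' >/dev/null
python3 -m inch '[[0,0.0,-0.034,-0.024,0],[0,0.0,-0.034,-0.024,0],[0,0.0,-0.034,-0.024,0],[0,0.0,-0.034,-0.024,0],[0,0.0,-0.034,-0.024,0],[0,0.0,-0.034,-0.024,0],[0,0.0,-0.034,-0.024,0],[0,0.0,-0.034,-0.024,0]]' >/dev/null; python3 st.py 565 -27 270
```

```text
t 2.8 q [-0.01  0.21 -0.05  1.31  0.   -1.28] pos [497.45  67.03 325.41] yaw 162.73360376213432 F [-0.11  0.52 -0.63] T [ 0.   -0.05 -0.01] w -0.3154446540996319
tool shift [ 55.43 -92.4  -69.75]
```

```bash
python3 -m inch '[[0,0,-0.031,-0.023,0],[0,0,-0.031,-0.023,0],[0,0,-0.031,-0.024,0],[0,0.02,0,0,0],[0,0.015,0,0,0],[0,0.01,0,0,0],[0,0.005,0,0,0],[0,0,0,0,0]]' >/dev/null; python3 st.py 
python3 - <<'E'
from h import *
c=capture("top");cv2.imwrite("pics/c3.png",cv2.resize(c["img"][130:310,280:500,::-1],None,fx=3.3,fy=3.3,interpolation=cv2.INTER_CUBIC))
E
```

```text
t 3.6 q [-0.17  0.35  0.02  1.23 -0.   -1.44] pos [564.42 -25.51 275.08] yaw 162.76897475169346 F [-0.44  0.22  0.14] T [0.01 0.   0.03] w -0.1950250946084724
```

View pics/c3.png

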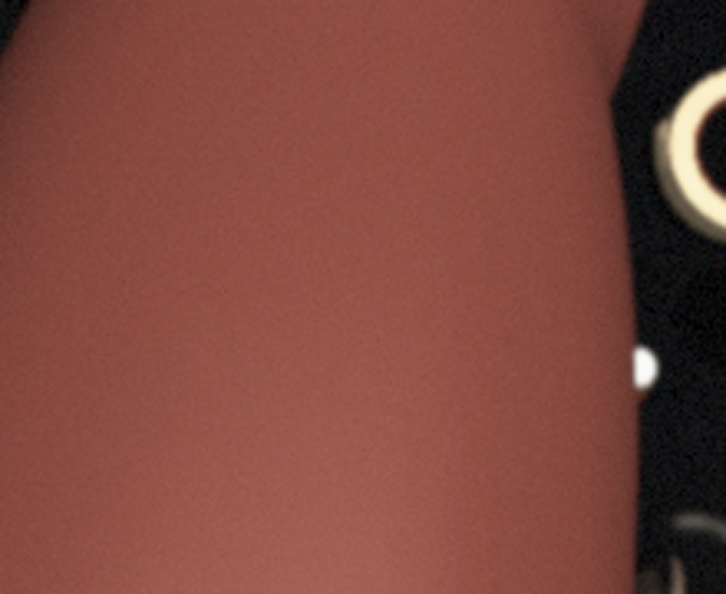

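The arm hides the case from the top camera, so from here I go by force.

```bash
python3 -m inch '[[0,0.004,0,0,0],[0,0.003,0,0,0],[0,0.003,0,0,0],[0,0.003,0,0,0],[0,0.003,0,0,0],[0,0.002,0,0,0],[0,0.002,0,0,0],[0,0.0,0,0,0]]' >/dev/null; python3 st.py
```

```text
t 4.45 q [-0.17  0.36 -0.02  1.18  0.   -1.44] pos [564.57 -25.76 255.04] yaw 162.74475418880766 F [0.23 0.78 0.43] T [ 0.03 -0.01  0.02] w -0.05230148024066084
```

```bash
python3 -m inch '[[0,0.003,0.003,0,0],[0,0.003,0.003,0,0],[0,0.003,0.003,0,0],[0,0.003,0.003,0,0],[0,0.003,0.003,0,0],[0,0.003,0.003,0,0],[0,0.003,0.003,0,0],[0,0.003,0.003,0,0]]' >/dev/null; python3 st.py
```

```text
t 5.25 q [-0.17  0.33 -0.13  1.11  0.   -1.44] pos [541.49 -18.53 231.05] yaw 162.74990332589965 F [-0.73  0.22  0.52] T [ 0.05 -0.08  0.05] w -0.21679882179421828
```

```bash
python3 - <<'E'
from h import *
c=capture("scene");cv2.imwrite("pics/c4.png",cv2.resize(c["img"][110:290,210:410,::-1],None,fx=3.3,fy=3.3,interpolation=cv2.INTER_CUBIC))
E
```

```text
(no output)
```

View pics/c4.png

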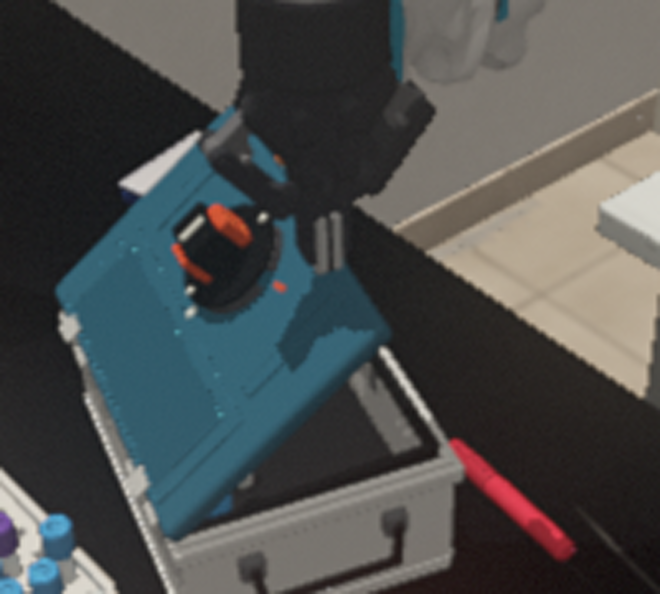

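The lid is swinging down; its front-left corner has moved to about (327.6,210.6), and the fingertips sit near the front edge. I continue along the arc.

```bash
python3 -m inch '[[0,0.005,0.0035,0,0],[0,0.005,0.0035,0,0],[0,0.005,0.003,0,0],[0,0.006,0.003,0,0],[0,0.006,0.003,0,0],[0,0.006,0.003,0,0],[0,0.006,0.003,0,0],[0,0.006,0.002,0,0]]' >/dev/null; python3 st.py
python3 -m inch '[[0,0.006,0.002,0,0],[0,0.005,0.002,0,0],[0,0.005,0.0015,0,0],[0,0.004,0.001,0,0],[0,0.004,0.001,0,0],[0,0.003,0.001,0,0],[0,0.002,0.001,0,0],[0,0.0,0.0,0,0]]' >/dev/null; python3 st.py
```

```text
t 6.1 q [-0.16  0.32 -0.27  0.98 -0.   -1.43] pos [518.51 -11.44 185.76] yaw 162.74884837734848 F [ 0.01 -0.    0.58] T [-0.02 -0.02  0.01] w 0.16881691402048218
t 6.9 q [-0.16  0.33 -0.34  0.9  -0.   -1.43] pos [509.51  -8.65 157.08] yaw 162.75016062200655 F [-0.08  0.07  0.92] T [-0.03 -0.    0.02] w 0.23853598103721918
```

```bash
python3 -m inch '[[0,0.0015,0.0003,0,0],[0,0.0015,0.0003,0,0],[0,0.0015,0.0003,0,0],[0,0.0015,0.0003,0,0],[0,0.0015,0.0003,0,0],[0,0.0015,0.0003,0,0],[0,0.001,0,0,0],[0,0.001,0,0,0]]' >/dev/null; python3 st.py
python3 -m inch '[[0,0.001,0,0,0],[0,0.001,0,0,0],[0,0.001,0,0,0],[0,0.001,0,0,0],[0,0,0,0,0],[0,0,0,0,0],[0,0,0,0,0],[0,0,0,0,0]]' >/dev/null; python3 st.py
```

```text
t 7.7 q [-0.16  0.34 -0.36  0.87 -0.   -1.43] pos [508.06  -8.17 146.23] yaw 162.7494818660493 F [-0.6  -0.77 -0.21] T [ 0.02 -0.02 -0.02] w 0.11976128179057578
t 8.5 q [-0.16  0.34 -0.37  0.86 -0.   -1.43] pos [508.07  -8.19 142.38] yaw 162.74708820426898 F [0.42 1.18 0.16] T [ 0.02  0.05 -0.06] w -0.315074874980376
```

```bash
python3 -m inch '[[0,0.001,0,0,0],[0,0.001,0,0,0],[0,0.001,0,0,0],[0,0.001,0,0,0],[0,0,0,0,0],[0,0,0,0,0],[0,0,0,0,0],[0,0,0,0,0]]' | grep force; python3 st.py
python3 -m inch '[[0,0.001,0,0,0],[0,0.001,0,0,0],[0,0.001,0,0,0],[0,0,0,0,0],[0,0,0,0,0],[0,0,0,0,0],[0,0,0,0,0],[0,0,0,0,0]]' |grep force; python3 st.py
```

```text
wrist_force: [-1.6, 0.5, 3.8]
t 9.3 q [-0.16  0.35 -0.37  0.85  0.   -1.43] pos [507.85  -8.11 138.27] yaw 162.7509735844067 F [-1.58  0.52  3.8 ] T [ 0.26  0.45 -0.02] w 0.10042610620350335
wrist_force: [-4.9, 1.7, 8.9]
t 10.1 q [-0.16  0.35 -0.38  0.84  0.   -1.43] pos [507.56  -7.96 135.46] yaw 162.75659648169443 F [-4.94  1.69  8.91] T [ 0.37  1.03 -0.04] w -0.23175550114998783
```

The lid met the seal at TCP z of about 138 (lid near 0.06 rad). I back off, go above the knob with the jaws open and look with the wrist camera.

```bash
python3 -m inch '[[0,-0.005,0,0,0],[0,-0.02,0,0,0],[0,-0.03,0,0,0],[0,-0.03,0,0,0],[62,-0.02,-0.01,-0.02,0],[62,0,-0.01,-0.02,0],[62,0,-0.009,-0.02,0],[62,0,0,-0.003,0]]' >/dev/null;  python3 -m inch '[[62,0,0,0,0],[62,0,0,0,0],[62,0,0,0,0],[62,0,0,0,0],[62,0,0,0,0],[62,0,0,0,0],[62,0,0,0,0],[62,0,0,0,0]]' >/dev/null; python3 st.py
python3 - <<'E'
from h import *
c=capture("wrist");cv2.imwrite("pics/w1.png",c["img"][:,:,::-1]);print(np.array(c["view"]),c["fx"],c["cx"],c["cy"])
E
```

```text
t 11.7 q [-0.29  0.29 -0.17  1.11  0.   -1.56] pos [517.06 -76.92 240.31] yaw 162.75042024421418 F [ 0.07 -0.32  0.06] T [ 0.03 -0.01  0.02] w 52.67196421822247
[[  -0.95    0.3     0.    516.3 ]
 [  -0.28   -0.91   -0.32  116.32]
 [  -0.09   -0.3     0.95 -349.02]
 [   0.      0.      0.      1.  ]] 339.4736461059713 321.85158300244024 243.23020221036913
```

View pics/w1.png

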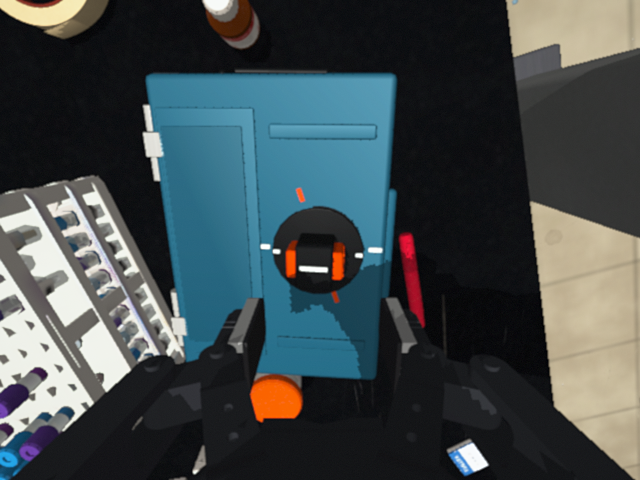

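The wrist view shows the closed lid with the knob in it. The skirt disc is centred at about (318,250), the lid's white marks are at (265,246) and (376,250), and the orange marks at (300,195) and (336,297). The tabs are at (291,262) and (339,262).

```bash
cat > d.py <<'E'
from h import *
import sys
c=capture("wrist");a=0.065;th=-0.29
x=np.array([np.cos(th),np.sin(th),0]);y=np.array([-x[1],x[0],0])
zg=100+120*np.sin(a)+38.5*np.cos(a)
def ax(u,v,dh): return onz(c,u,v,zg+dh)-x*np.sin(a)*dh
W=[onz(c,*m,zg-24.5) for m in((376,250),(265,246))];print("white",np.linalg.norm(W[0]-W[1]),"dir",np.arctan2(*(W[1]-W[0])[1::-1]))
O=[onz(c,*m,zg-24.5) for m in((300,195),(336.5,297))];print("orange",np.linalg.norm(O[0]-O[1]))
print("mid white",sum(W)/2+x*a*24.5,"mid orange",sum(O)/2+x*a*24.5)
print("skirt",ax(318,250,-13))
print("tabs top",ax(315.3,263,11.5))
# lid outline corners (top face): rear-right, front-right, front-left
for n,(u,v),s,w in(("rr",(148,74),0,-122),("fr",(396,74),172,-122),("fl",(375,378),172,122)):
    z=100+s*np.sin(a)+14; P=onz(c,u,v,z);print(n,P,"knob->",P+x*(s-120)*np.cos(a)-y*w+x*a*24.5*0+x*a*24.5)
hsv=cv2.cvtColor(c["img"],cv2.COLOR_RGB2HSV);m=cv2.inRange(hsv,(0,150,110),(16,255,255))
n,l,st,ce=cv2.connectedComponentsWithStats(m)
for i in range(1,n):
    if st[i,4]>30 and 240<ce[i][0]<400 and 170<ce[i][1]<310:print(st[i],ce[i])
E
python3 d.py
```

```text
white 85.25275654561594 dir -0.3397479190133327
orange 87.37199460377227
mid white [520.95 -72.24 121.71] mid orange [522.15 -72.12 121.71]
skirt [521.3  -74.95 133.21]
tabs top [521.37 -74.56 157.71]
rr [ 594.42 -222.59  114.  ] knob-> [516.08 -71.9  114.  ]
fr [ 437.15 -172.08  125.17] knob-> [523.28 -70.47 125.17]
fl [509.6   55.36 125.17] knob-> [525.96 -76.84 125.17]
[297 189   7  13  57] [300.05 194.84]
[285 241  11  36 319] [290.56 260.02]
[332 243  13  37 402] [338.08 262.13]
[332 291   7  11  43] [334.86 296.33]
```

```bash
python3 -m inch '[[62,0,-0.003,0.0045,0],[62,0.02,0,0,0],[62,0.02,0,0,0],[62,0.01,0,0,0],[62,0,0,0,0],[62,0,0,0,0],[62,0,0,0,0],[62,0,0,0,0]]' >/dev/null; python3 st.py
python3 - <<'E'
from h import *
c=capture("wrist");cv2.imwrite("pics/w2.png",c["img"][:,:,::-1])
E
```

```text
t 12.6 q [-0.28  0.33 -0.25  0.99  0.   -1.55] pos [521.77 -73.68 191.1 ] yaw 162.74465858298893 F [-0.14  0.11  0.14] T [ 0.06  0.03 -0.  ] w 52.841102841597696
```

View pics/w2.png

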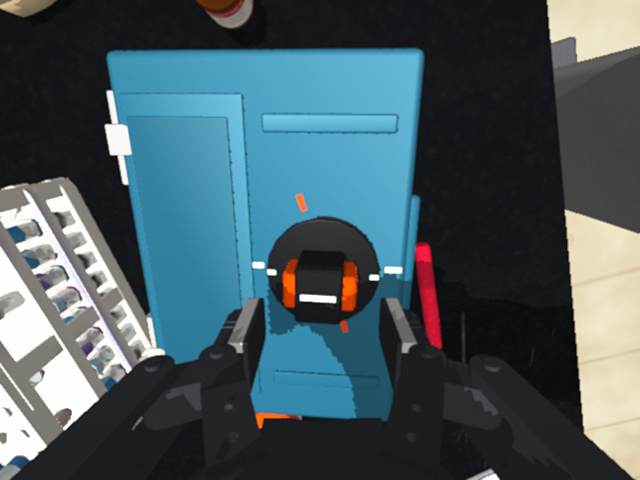

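The wrist view has the tabs centred near column 320 and the fingers near 323, so I am about 1 mm off. I correct this and descend around the tabs.

```bash
python3 -m inch '[[62,0.0,-0.001,0,0],[62,0.01,0,0,0],[62,0.01,0,0,0],[62,0.01,0,0,0],[62,0.005,0,0,0],[62,0.003,0,0,0],[62,0.001,0,0,0],[62,0,0,0,0]]' >/dev/null; python3 st.py
```

```text
t 13.45 q [-0.28  0.37 -0.3   0.9   0.   -1.55] pos [522.27 -73.87 151.32] yaw 162.74485611755736 F [0.41 0.05 0.03] T [-0.    0.05 -0.02] w 53.05324762704004
```

```bash
python3 -m inch '[[46,0,0,0,0],[46,0,0,0,0],[46,0,0,0,0],[40,0,0,0,0],[38,0,0,0,0],[36,0,0,0,0],[34,0,0,0,0],[34,0,0,0,0]]' 25 >/dev/null; python3 st.py
python3 -m inch '[[20,0,0,0,0],[20,0,0,0,0],[20,0,0,0,0],[20,0,0,0,0],[20,0,0,0,0],[20,0,0,0,0],[20,0,0,0,0],[20,0,0,0,0]]' 25 >/dev/null; python3 st.py
```

```text
t 14.25 q [-0.28  0.37 -0.3   0.9  -0.   -1.55] pos [522.43 -74.   151.62] yaw 162.74335410324258 F [ 1.38 -0.52  4.23] T [-0.15 -0.03 -0.07] w 29.15185907327556
t 15.05 q [-0.28  0.37 -0.3   0.9  -0.   -1.55] pos [522.27 -73.98 151.55] yaw 162.74431860838732 F [ 0.46 -0.35  5.25] T [-0.17  0.17 -0.08] w 26.04413999045339
```

Both tabs are pinched (26 mm) and the side force is near zero. Now I press.

```bash
python3 -m inch '[[20,0.0005,0,0,0],[20,0.0005,0,0,0],[20,0.0005,0,0,0],[20,0,0,0,0],[20,0,0,0,0],[20,0,0,0,0],[20,0,0,0,0],[20,0,0,0,0]]' >/dev/null; python3 st.py
```

```text
t 15.85 q [-0.28  0.37 -0.31  0.9  -0.   -1.55] pos [522.02 -73.9  150.33] yaw 162.7482232322792 F [-2.22 -0.18  9.3 ] T [-0.05  0.55 -0.02] w 26.296094030206437
```

```bash
python3 -m inch '[[20,0.0005,0.0003,0,0],[20,0.0005,0.0003,0,0],[20,0.0005,0.0003,0,0],[20,0,0,0,0],[20,0,0,0,0],[20,0,0,0,0],[20,0,0,0,0],[20,0,0,0,0]]' >/dev/null; python3 st.py
```

```text
t 16.65 q [-0.28  0.37 -0.31  0.89 -0.   -1.55] pos [521.61 -73.83 149.23] yaw 162.7449621198006 F [-1.97 -0.81 12.87] T [-0.09  0.55 -0.04] w 26.211574984226022
```

```bash
python3 -m inch '[[20,0.0005,0.0003,0,0],[20,0,0,0,0],[20,0,0,0,5],[20,0,0,0,5],[20,0,0,0,5],[20,0,0,0,5],[20,0,0,0,0],[20,0,0,0,0]]' >/dev/null; python3 st.py
```

```text
t 17.45 q [-0.28  0.37 -0.31  0.89 -0.   -1.2 ] pos [521.32 -73.84 148.83] yaw 142.73095102733086 F [-2.79 -1.41 13.45] T [-0.25  0.64 -0.04] w 25.94484900374066
```

```bash
python3 -m inch '[[20,0.0003,0,0,0],[20,0,0,0,4],[20,0,0,0,4],[20,0,0,0,4],[20,0,0,0,4],[20,0,0,0,4],[20,0,0,0,0],[20,0,0,0,0]]' >/dev/null; python3 st.py
```

```text
t 18.25 q [-0.28  0.37 -0.31  0.89 -0.   -0.85] pos [521.09 -73.79 148.42] yaw 122.73182030945738 F [-2.57 -0.87 14.1 ] T [-0.23  0.82 -0.06] w 25.580444591859962
```

Past the striker lip at 0.70 rad with low torque. I carry on towards the stop.

```bash
python3 -m inch '[[20,0,0,0,5],[20,0,0,0,5],[20,0,0,0,5],[20,0,0,0,5],[20,0,0,0,4],[20,0,0,0,4],[20,0,0,0,0],[20,0,0,0,0]]' >/dev/null; python3 st.py
```

```text
t 19.05 q [-0.28  0.37 -0.31  0.89 -0.   -0.36] pos [520.97 -73.67 148.28] yaw 94.7290584949176 F [-2.29  0.2  13.02] T [-0.09  0.75 -0.08] w 25.36495241451484
```

```bash
python3 -m inch '[[20,0,0,0,2],[20,0,0,0,2],[20,0,0,0,1],[20,0,0,0,0],[20,0,0,0,0],[20,0,0,0,0],[20,0,0,0,0],[20,0,0,0,0]]' >/dev/null; python3 st.py;  python3 -m inch '[[20,0,0,0,1],[20,0,0,0,1],[20,0,0,0,0],[20,0,0,0,0],[20,0,0,0,0],[20,0,0,0,0],[20,0,0,0,0],[20,0,0,0,0]]' >/dev/null; python3 st.py
```

```text
t 19.85 q [-0.28  0.37 -0.31  0.89 -0.   -0.27] pos [520.97 -73.7  148.28] yaw 89.74517598811977 F [-2.63 -1.32 11.47] T [-0.15  0.73  0.05] w 25.47340504034046
t 20.65 q [-0.28  0.37 -0.31  0.89 -0.   -0.24] pos [520.96 -73.73 148.27] yaw 87.74458250714085 F [-3.71  0.21 10.94] T [-0.18  0.79  0.02] w 25.412196239145036
```

```bash
python3 -m inch '[[20,0,0,0,1],[20,0,0,0,0.5],[20,0,0,0,0],[20,0,0,0,0],[20,0,0,0,0],[20,0,0,0,0],[20,0,0,0,0],[20,0,0,0,0]]' >/dev/null; python3 st.py
python3 - <<'E'
from h import *
c=capture("wrist");cv2.imwrite("pics/w3.png",c["img"][:,:,::-1])
E
```

```text
t 21.45 q [-0.28  0.37 -0.31  0.89 -0.   -0.21] pos [520.94 -73.73 148.27] yaw 86.2635676665267 F [-3.22 -1.57 12.34] T [-0.22  0.77  0.3 ] w 25.79937864779156
```

View pics/w3.png

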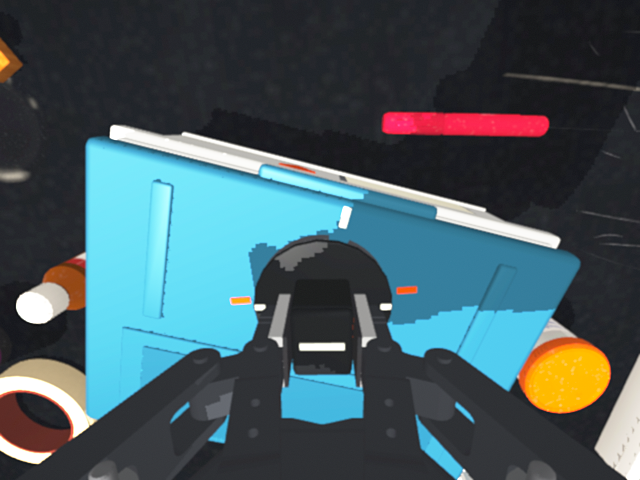

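Torque rose to 0.3 N m, so the knob is at its stop. The picture agrees: the skirt marks at (262,306) and (385,306) sit about 3° past the orange marks at (240,300) and (406,290). I ease back to the notch and release while pressing.

```bash
python3 -m inch '[[20,0,0,0,-2],[20,0,0,0,-1.5],[20,0,0,0,0],[20,0,0,0,0],[34,0,0,0,0],[38,0,0,0,0],[42,0,0,0,0],[46,0,0,0,0]]' >/dev/null; python3 st.py
python3 -m inch '[[50,0,0,0,0],[54,0,0,0,0],[58,0,0,0,0],[62,0,0,0,0],[62,0,0,0,0],[62,0,0,0,0],[62,0,0,0,0],[62,0,0,0,0]]' >/dev/null; python3 st.py
python3 - <<'E'
from h import *
c=capture("wrist");cv2.imwrite("pics/w4.png",cv2.resize(c["img"][220:420,180:460,::-1],None,fx=2.8,fy=2.8,interpolation=cv2.INTER_CUBIC))
E
```

```text
t 22.3 q [-0.28  0.37 -0.31  0.89 -0.   -0.27] pos [520.69 -73.38 147.12] yaw 89.74791488263823 F [-0.96  0.01  0.55] T [ 0.01 -0.   -0.01] w 39.322228650726124
t 23.1 q [-0.28  0.37 -0.31  0.89 -0.   -0.27] pos [521.07 -73.5  147.52] yaw 89.74673087320433 F [ 0.11  0.06 -0.17] T [-0.03 -0.04 -0.05] w 52.881264055259884
```

View pics/w4.png

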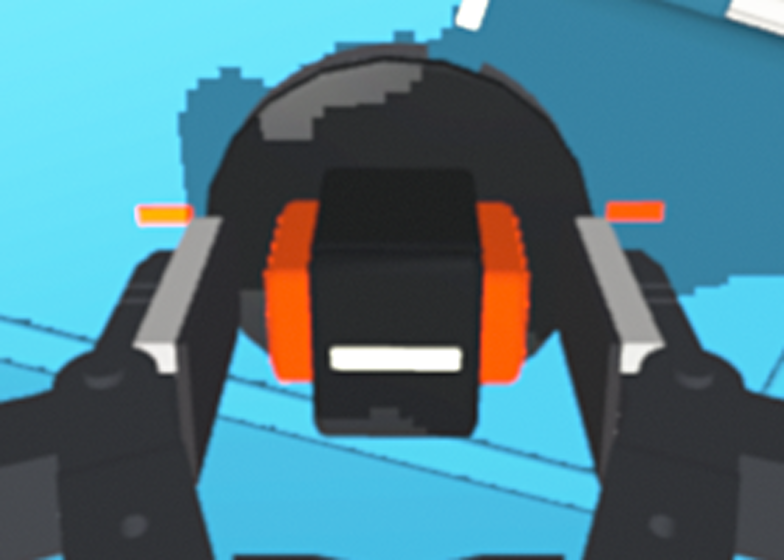

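Both tabs are fully out: tab-to-hub width ratio is 1.60 here, against 1.51 when sprung out before. I retreat straight up and off the case, then check from above.

```bash
python3 -m inch '[[62,-0.005,0,0,0],[62,-0.02,0,0,0],[62,-0.03,0,0,0],[62,-0.03,0,0,0],[62,-0.03,0,0,0],[62,-0.02,0,0,0],[62,-0.01,0,0,0],[62,0,0,0,0]]' >/dev/null
python3 -m inch '[[62,0,0.03,0,0],[62,0,0.04,0,0],[62,0,0.04,0,0],[62,0,0.04,0,0],[62,0,0.04,0,0],[62,0,0.04,0,0],[62,0,0.03,0,0],[62,0,0.0,0,0]]' >/dev/null
python3 -m inch '[[62,0,0.03,0,0],[62,0,0.04,0,0],[62,0,0.04,0,0],[62,0,0.04,0,0],[62,0,0.04,0,0],[62,0,0.03,0,0],[62,0,0.0,0,0],[62,0,0.0,0,0]]' >/dev/null; python3 st.py
python3 - <<'E'
from h import *
c=capture("top");s=capture("scene")
a=cv2.resize(c["img"][150:310,260:500,::-1],(600,400),interpolation=cv2.INTER_CUBIC)
b=cv2.resize(s["img"][130:350,215:395,::-1],None,fx=1.0*200/220,fy=1.0*200/220)
b=cv2.resize(s["img"][150:350,210:410,::-1],(200,200));cv2.imwrite("pics/f.png",np.vstack([a,np.hstack([cv2.resize(b,(200,200)),np.zeros((200,400,3),np.uint8)])]))
E
```

```text
t 25.55 q [ 0.55  0.56  0.38  1.39 -0.    0.55] pos [522.87 406.22 290.86] yaw 89.78926901797468 F [-0.57 -0.53  0.48] T [-0.05  0.01  0.07] w 52.90154755472165
```

View pics/f.png

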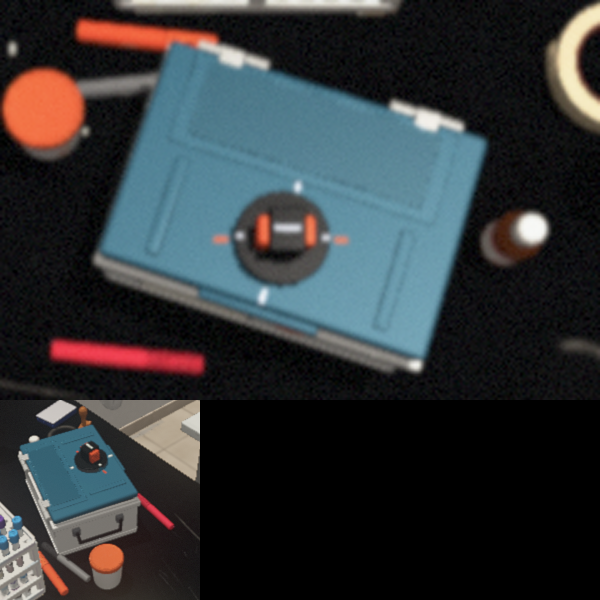

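The lid is down, the knob marks line up with the orange marks, and the cup, bottle and marker are where they were. I hand in.

```bash
python3 -c "
from workcell import *
print(sign_off())"
```

```text
the job is handed in; nothing more can be done
None
```

The lid is closed and locked, and I handed the job in at about 25.6 s of the 53 s allowed; sign-off reports no verdict.

**What I did:**
- I swung the lid down with closed fingertips until it met the seal.
- I pinched both tabs with 25 N, closing them to about 26 mm.
- I pressed the knob down with 11–14 N and turned it clockwise to its stop. The torque rose to only 0.3 N m there, and the knob never jammed on the striker.
- I eased the knob back about 3.5° into the lock notch at the orange mark, let go, and moved the arm clear.

**Last checks:**
- **Tabs:** they look fully sprung out.
- **Knob:** its white marks line up with the orange marks.
- **Lid:** it stays down with the robot touching nothing.
- **Cup, bottle and marker:** by eye they look unmoved. I did not measure their final positions.

**Disagreements:**
- The pressing force read 10.9–11.5 N for a moment near the stop, just under the 12–16 N range. This was after the cam had passed the striker.
- My first camera fit of the case was off by 2–3 pixels in places, so I relocated the knob with the wrist camera before gripping it.

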